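Balance check of a loaded tube rotator

ROBOT

A 6-joint arm with a two-finger parallel gripper is mounted at the origin on the work surface; the furniture and walls round the work are solid. World frame = base frame: x ahead of the robot, y to its left, z up, the work surface at z = 0. Lengths are in m, angles in rad, forces in N, time in s.
With the tool pointing down it reaches from about 0.325 to 0.85 m from the base axis. Payload 4.4 kg.
Tool frame: the origin (TCP) lies midway between the tips of the shut fingers; the grasp point (between the pads) lies 19 mm behind it; z points along the fingers, y is the line along which they close (so a half turn about z gives the same grasp; the last joint's range is limited). The gripper opens to 94 mm and grips with 3 to 60 N. Pads are 16 mm wide; open, the fingers measure 119 mm over their backs; the gripper's body (75 mm by 177 mm) begins 78 mm behind the grasp point.
Start: joints at [1.036, 0.207, 1.542, -0, 1.393, -0.15], TCP at [0.216, 0.533, 0.205] pointing down, gripper open.
Joint ranges: [-2.73, 2.73], [-0.86, 2.22], [0.23, 2.46], [-1.11, 4.25], [0.08, 2.63], [-2.82, 2.82]. Speed limits (rad/s): [2.79, 2.79, 3.14, 3.14, 3.14, 3.14].

INTERFACE

Orientations are given as a unit quaternion [w, x, y, z].
In Python, from bench import get_state, camera, sign_off gives the robot as it stands.
- The arm moves only by the tool apply_moves, never from a script. Its argument "commands" is a list of rows, each an object of numbers: "tx", "ty", "tz": the shift along the tool's x, y, z in units of 40 mm (1.0 is 40 mm); "ax", "ay", "az": the turn, a rotation vector about the tool's x, y, z in units of 6 degrees (1.0 is 6 degrees); "jaw": the closure, from -1 (fully open) to 1 (shut). A call has 1 to 8 rows; each row shifts and turns the commanded pose from where the row before left it, along the tool's axes as they then stand; what a row does not reach is not made up. A row lasts 1/12 s, in which the tool goes at most 41.7 mm and 7.16 degrees, less where a joint would pass 70% of its speed; a pose out of reach is approached as far as the arm can. A call is refused whole if a number of a shift passes 1 or a number of a turn 1, either way. A call with a gripper value outside its range is refused whole. The fingers move at their own pace and stop on an object; "force" is the grip in N (left out, the last holds). Time passes only in rows, so rows that do not move let the fingers close. It gives the time, the measured TCP pose, the force, the opening and the grip force at its end, in the units of the state.
- get_state(): the state, without advancing time (a new reading comes with each control period).
- camera(name): name is "scene" or "top" or "wrist"; returns a dict with "image" (480x640x3 uint8, red, green, blue), "fx", "fy", "cx", "cy" (pixels), "xyz" and "orientation" of the camera in the world. Camera axes: x right, y down, z forward; pixel columns grow to the right and rows downward; lengths in m; the calibration is good to about 2 mm. A picture is of the moment at which its call begins. There is no depth.
- sign_off(): hands the job in; it is judged then, once.
The state is a dict: "clock": time; "joints": joint angles; "qd": joint speeds; "joint_efforts": joint torques, N m; "tcp_pos": TCP position; "eef_rot": TCP orientation; "contact_force": force on the tool from outside, world axes, zero at the start; "ft_torque": the same for the moment, N m; "gripper_width": finger opening in m; "finger_force": force on a finger pad.
Only numpy, scipy, OpenCV 4.12 (cv2) and the standard library are available. Lean on these libraries where they do the work, as an engineer would, in place of code of your own. Each camera call takes 0.05 s, during which the arm holds its last target. There are 200 camera calls.

TASK

The sealed sample drum on the tube rotator has been loaded unevenly and needs a balance clip opposite its heavy side. Seat the blue hand-turning key in the square socket of the drum's hub, turn the drum by the key to find which side is heavy, then bring the heavy side to the lowest point of the slope, as near dead centre as you can tell, and finish still gripping the key, keeping the drum still, so that I can snap the clip on at the top. Leave the balance clip, the tape and the gauze packet on the counter where they are.

Things in the scene. Friction and masses are not known exactly. Their poses are not given: they have to be found in the camera images.
- rotator: Tube rotator, switched off, fixed: white foot 170 x 150 mm and 40 mm high, blue control strip in front. Origin: centre of its underside; x to its back, z up; its front (-x) faces the robot roughly. Carries the drum on a leaning spindle. The lowest point of the drum's slope is at the front (-x side), in the rotator's plane y = 0. Its highest point, the drum's back edge, is 165 mm up.
- spindle (a point): Fixed point where the spindle enters the drum's underside, at (12, 0, 98) mm in the rotator frame; its axes are the rotator's. The spindle leans 30 degrees from vertical towards the front: it points along (-0.5, 0, 0.866) in the rotator frame, so the drum's face slopes down to the front.
- drum (a joint): Angle of the drum about its spindle (rad), unlimited, counterclockwise positive seen from above; at 0 the red mark is at the uppermost point of the slope (rotator +x), at pi or -pi at the lowest. Closed grey drum with white lid, 148 mm across, 32 mm thick. The bearing is greasy and a little stiff; turning takes under 0.2 N m.
- red_mark (a point): Red stripe on the lid, 53 mm from the spindle, only a reference: the hidden load's bearing from it differs every time. Let go with the heavy side off to one side, the drum turns slowly by itself (up to 3 s) and stops 15 to 30 degrees short of heavy side lowest, equally from either side. Nearer than that to lowest or highest it stays put. The middle of the two stops is heavy side down.
- socket (a point): Centre of the square socket's floor in the hub, on the spindle axis 34.5 mm from point spindle; z out along the spindle, x to the red mark (turns with the drum). Socket 46.4 mm square, sides along x and y, 8.5 mm deep, mouth chamfered 2.5 mm, in a bright 70 mm square hub block that stands 8.5 mm above the white lid.
- turning_key: Loose hand-turning key, 57 mm high, 90 g, standing on its foot (this bench is 5 mm above z = 0): square metal foot 44 x 44 mm, 11 mm thick, sides along its x and y; above it a blue fluted round grip 30 mm across, from 16 to 57 mm up. Origin: under the foot's centre, z up. Fits the socket in any quarter turn with 1.2 mm play each side (about 3 degrees of slack).
- key_foot (a point): Centre of the underside of the key's foot; lies on the socket floor when seated
- key_grip (a point): On the key's axis, 38 mm above the underside of its foot, where to grip; the grip is round, so any direction of the fingers will do; the bench's raised back edge (56 mm above the bench) can be as near as 60 mm on the robot's right
- balance_clip: Small brass balance clip, 26 x 22 x 20 mm, loose on the counter; leave alone
- micropore_tape: Roll of tan tape lying flat, 96 mm across, 25 mm high; leave alone
- gauze_pack: Flat purple packet, 71 x 126 x 18 mm; leave alone

How it is judged:
By the outcome, as a careful person would: the job done as asked, in the order asked, and still so for the second after the job is handed in, while the arm keeps its last pose, push and grip.
It also fails if it takes over 72 s, if anything falls off the work surface, if the arm or the gripper's body presses on something with over 40 N, if the wrist force passes 120 N, or if a joint passes its speed limit or range.

## Working session

There is one attempt and no reset: what is moved stays moved. The work goes in short steps, Python scripts to look and compute and a tool call to move; the robot and the scene stay as the last step left them, time stands still between calls to the robot, and variables do not carry over. Pictures are saved under pics/ and viewed, at most 10 in all, crops included, and the job is handed in when it is done.

Besides the shell and the picture viewer there is one more tool, called after ">>>" as name(argument=value, ...) on one line, values as JSON. apply_moves: Moves the arm, as the interface text tells. Its arguments: {"type":"object","properties":{"commands":{"type":"array"},"force":{"type":"number"}},"required":["commands"]}

```bash
mkdir -p pics
cat > h.py <<'E'
import numpy as np,cv2
from scipy.spatial.transform import Rotation as R
from bench import get_state,camera,sign_off
def rot(q): return R.from_quat([q[1],q[2],q[3],q[0]])
def ray(c,u,v):
    d=rot(c["orientation"]).apply([(u-c["cx"])/c["fx"],(v-c["cy"])/c["fy"],1.]);return np.array(c["xyz"]),d
def onz(c,u,v,z):
    o,d=ray(c,u,v);return o+d*(z-o[2])/d[2]
def proj(c,p):
    q=rot(c["orientation"]).inv().apply(np.array(p)-c["xyz"]);return q[0]/q[2]*c["fx"]+c["cx"],q[1]/q[2]*c["fy"]+c["cy"]
def save(c,n): cv2.imwrite("pics/"+n,cv2.cvtColor(c["image"],cv2.COLOR_RGB2BGR))
def tri(c1,p1,c2,p2):
    A=[];b=[]
    for c,p in((c1,p1),(c2,p2)):
        o,d=ray(c,*p);d/=np.linalg.norm(d);P=np.eye(3)-np.outer(d,d);A.append(P);b.append(P@o)
    return np.linalg.solve(sum(A),sum(b))
E
python3 - <<'E'
from h import *
a=camera("scene");b=camera("top")
save(a,"s0.png");save(b,"t0.png")
for c in(a,b):print(c["xyz"],c["orientation"],c["fx"],c["cx"],c["cy"])
print(get_state())
E
```

```text
[-0.05276025 -0.05536824  0.64835692] [-0.40293837  0.82421705 -0.36101811  0.16725082] 567.8947393625485 315.57871885916643 244.0353595561628
[0.35808604 0.39861747 1.10762357] [-0.03538294  0.71644461 -0.69629744  0.02500087] 571.3770816132107 316.52501818213983 234.7113613823739
{'clock': 0.1, 'joints': array([ 1.03552816e+00,  2.07373896e-01,  1.54278475e+00, -2.62113610e-06,
        1.39347718e+00, -1.50479643e-01]), 'qd': array([-0.00094774, -0.00082204, -0.0014536 ,  0.00090556,  0.00012599,
       -0.00026847]), 'joint_efforts': array([-7.94104890e-04, -3.71866286e+01, -2.82292092e+01,  7.00800866e-02,
        3.11801210e-02, -3.97417284e-05]), 'tcp_pos': array([0.21546564, 0.53233296, 0.20439719]), 'eef_rot': array([-3.42238012e-04,  1.91209200e-01,  9.81548775e-01, -9.62556945e-04]), 'contact_force': array([-0.2051253 , -0.338308  , -0.12974398]), 'ft_torque': array([-0.01508593,  0.0606077 ,  0.01356258]), 'finger_force': 0.0, 'gripper_width': 0.09396771696135252}
```

View pics/s0.png

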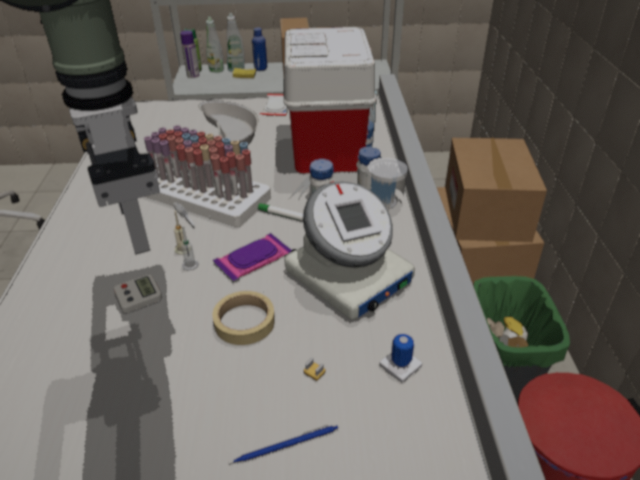

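View pics/t0.png

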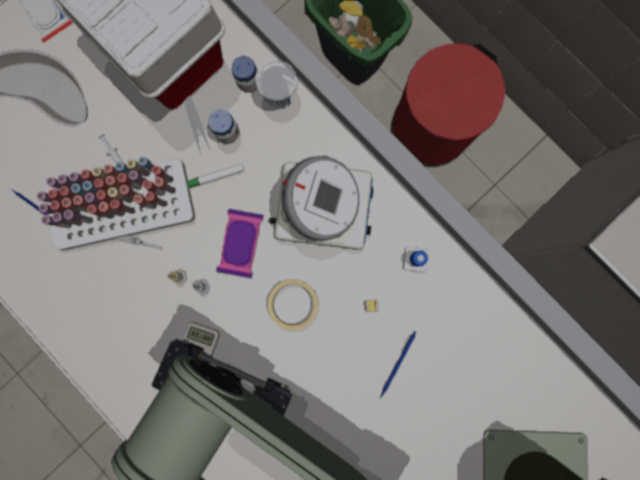

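The scene view shows the key at about (402,352) and the drum hub at about (355,217). In the top view the key is at (417,258), the hub at (325,195) and the red mark at (292,184). I'll zoom in on these.

Run:
```python
from h import *
a=camera("scene");b=camera("top")
def crop(c,x,y,w=133,h=150): 
    return cv2.resize(cv2.cvtColor(c["image"][y:y+h,x:x+w],cv2.COLOR_RGB2BGR),None,fx=3,fy=4,interpolation=2) if 0 else cv2.resize(cv2.cvtColor(c["image"][y:y+h,x:x+w],cv2.COLOR_RGB2BGR),None,fx=3,fy=3,interpolation=2)
cv2.imwrite("pics/z0.png",np.hstack([crop(a,283,175),crop(b,260,140)]))
P=[]
for c,box in((a,(375,320,430,380)),(b,(395,235,440,280))):
    x0,y0,x1,y1=box
    im=c["image"][y0:y1,x0:x1].astype(int)
    m=((im[...,2]>im[...,0]+50)).astype(np.uint8)
    ys,xs=np.nonzero(m);print(len(xs),xs.min()+x0,xs.max()+x0,ys.min()+y0,ys.max()+y0)
    P.append((xs.mean()+x0,ys.mean()+y0))
    x,y,w,h=cv2.boundingRect(m)
    # bright foot
    hsv=cv2.cvtColor(c["image"][y0:y1,x0:x1],cv2.COLOR_RGB2GRAY)
    print(P[-1])
k=tri(a,P[0],b,P[1]);print("grip",k,proj(a,k),proj(b,k))
M=[]
for c,box in((a,(300,175,400,270)),(b,(275,150,365,245))):
    x0,y0,x1,y1=box
    im=c["image"][y0:y1,x0:x1].astype(int)
    m=(im[...,0]>im[...,1]+60)&(im[...,0]>im[...,2]+60)
    ys,xs=np.nonzero(m);M.append((xs.mean()+x0,ys.mean()+y0));print("red",len(xs),M[-1])
print(tri(a,M[0],b,M[1]))
```

```text
455 394 412 334 365
(np.float64(402.5406593406593), np.float64(349.9868131868132))
149 412 427 251 265
(np.float64(419.02013422818794), np.float64(258.0402684563758))
grip [0.41041715 0.22412767 0.04137031] (np.float64(403.0847214058907), np.float64(349.93861602841224)) (np.float64(418.70503512598566), np.float64(258.29807763835055))
red 24 (np.float64(334.9166666666667), np.float64(189.70833333333334))
red 30 (np.float64(296.53333333333336), np.float64(189.6))
[0.51572986 0.44804073 0.15843086]
```

View pics/z0.png

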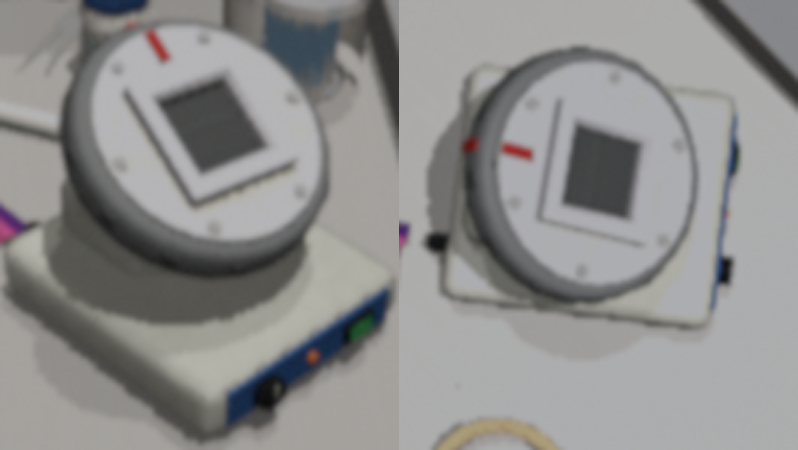

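The zoomed crop shows the red mark near the upper side of the slope, with the socket a dark square. The front faces the blue strip: lower right in the scene crop, right-hand side in the top crop. The top foot corners are at crop positions (735,97), (712,325) and (443,297).

Run:
```python
from h import *
a=camera("scene");b=camera("top")
S=[(155,98),(228,72),(268,147),(202,173)];T=[(562,204),(577,122),(642,142),(631,220)]
fs=lambda p:(283+p[0]/3-.33,175+p[1]/3-.33); ft=lambda p:(260+(p[0]-399)/3-.33,140+p[1]/3-.33)
W=np.array([tri(a,fs(s),b,ft(t)) for s,t in zip(S,T)]);print(W.round(4));c=W.mean(0);print("c",c)
n=-np.cross(W[2]-W[0],W[3]-W[1]);n/=np.linalg.norm(n);print("n",n,[np.linalg.norm(W[i]-W[i-1]) for i in range(4)])
for z in(.04,.036):
    q=[onz(b,*ft(p),z) for p in((735,97),(712,325),(443,297))];print(np.round(q,4))
    x=q[1]-q[2];x2=(q[0]-q[1]);print("yaw of +x",np.degrees(np.arctan2(-x[1],-x[0])),"from y",np.degrees(np.arctan2(x2[1],x2[0])),np.linalg.norm(x),np.linalg.norm(x2))
    fm=(q[0]+q[1])/2;ce=(q[0]+q[2])/2;print("front mid",fm,"centre",ce)
# dark mask centroids
P=[]
for cam,box in((a,(330,195,375,236)),(b,(310,176,346,216))):
    x0,y0,x1,y1=box;g=cv2.cvtColor(cam["image"][y0:y1,x0:x1],cv2.COLOR_RGB2GRAY)
    m=(g<130).astype(np.uint8);n_,l,s,ce=cv2.connectedComponentsWithStats(m);i=1+s[1:,4].argmax()
    P.append(ce[i]+[x0,y0]);print(s[i],P[-1])
print("socket",tri(a,P[0],b,P[1]))
# key foot edges in scene: white foot
x0,y0,x1,y1=370,320,435,385
cv2.imwrite("pics/k.png",np.hstack([cv2.resize(cv2.cvtColor(a["image"][y0:y1,x0:x1],4),None,fx=6,fy=6,interpolation=2),cv2.resize(cv2.cvtColor(b["image"][225:290,385:450],4),None,fx=6,fy=6,interpolation=2)]))
```

```text
[[0.4851 0.4193 0.1537]
 [0.5333 0.4118 0.1489]
 [0.5262 0.3754 0.122 ]
 [0.4795 0.3808 0.1286]]
c [0.5060264  0.39684504 0.13831332]
n [ 0.01975306 -0.57276523  0.81948142] [np.float64(0.046359141701495014), np.float64(0.04896078841511913), np.float64(0.04580396964553973), np.float64(0.04747128028613794)]
[[0.5712 0.3149 0.04  ]
 [0.4268 0.3262 0.04  ]
 [0.4396 0.4946 0.04  ]]
yaw of +x 85.65665974016854 from y -4.4807397540416325 0.16887285081163622 0.1447689782136881
front mid [0.49899105 0.32051404 0.04      ] centre [0.50538568 0.40470797 0.04      ]
[[0.572  0.3145 0.036 ]
 [0.4271 0.3259 0.036 ]
 [0.4399 0.4949 0.036 ]]
yaw of +x 85.65665974016854 from y -4.480739754041609 0.16950555640358678 0.1453113752989303
front mid [0.49951897 0.32022141 0.036     ] centre [0.50593756 0.40473079 0.036     ]
[  5   4  37  34 704] [353.08948864 215.68892045]
[  5   6  25  30 639] [327.07042254 196.85289515]
socket [0.50624581 0.39830667 0.13694771]
```

View pics/k.png

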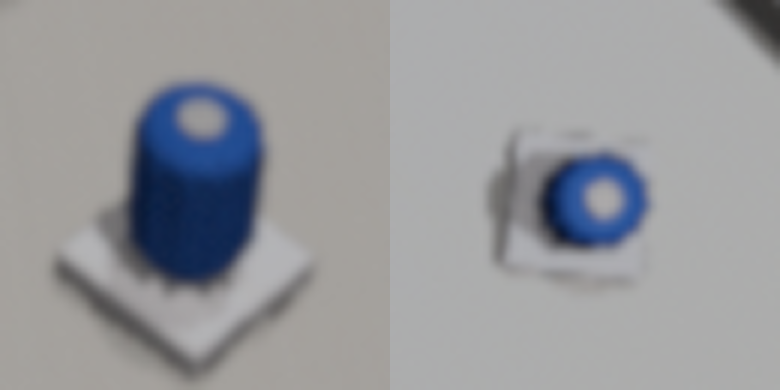

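The key stands upright, with its grey top dot at scene crop (201,118) and top crop (604,200). Its foot corners are at scene (60,258), (195,362) and (312,262), and at top (515,130), (500,265) and (640,280).

Run:
```python
from h import *
a=camera("scene");b=camera("top");s=get_state()
A=lambda p:(370+p[0]/6-.4,320+p[1]/6-.4);B=lambda p:(385+(p[0]-390)/6-.4,225+p[1]/6-.4)
print("dot",tri(a,A((201,118)),b,B((604,200))))
q=[onz(a,*A(p),.016) for p in((60,258),(195,362),(312,262))]
t=[onz(b,*B(p),.016) for p in((515,130),(500,265),(640,280))]
for r in(q,t):
    r=np.array(r);e=r[1]-r[0];f=r[2]-r[1];print(np.degrees(np.arctan2(e[1],e[0])),np.degrees(np.arctan2(f[1],f[0])),np.linalg.norm(e),np.linalg.norm(f),"c",(r[0]+r[2])/2)
w=[onz(b,*p,.061) for p in((230,5),(420,200),(600,385))];print(np.round(w,3))
d=w[2]-w[0];print("wall az",np.degrees(np.arctan2(d[1],d[0])))
```

```text
dot [0.40979429 0.22519088 0.06295538]
-94.4090758364345 -3.9523854147503297 0.04175655851305821 0.042339330281432525 c [0.40788401 0.22414536 0.016     ]
174.6002661422711 -94.47977733541276 0.043248759528659746 0.044496299268977996 c [0.41066328 0.22543397 0.016     ]
[[ 0.883  0.593  0.061]
 [ 0.517  0.226  0.061]
 [ 0.192 -0.099  0.061]]
wall az -134.93527713456166
```

>>> apply_moves(commands=[{"tx": -0.8,"ty": -0.57,"jaw": -1},{"tx": -0.8,"ty": -0.57,"jaw": -1},{"tx": -0.8,"ty": -0.57,"jaw": -1},{"tx": -0.8,"ty": -0.57,"jaw": -1},{"tx": -0.8,"ty": -0.57,"jaw": -1},{"tx": -0.8,"ty": -0.57,"jaw": -1},{"tx": -0.8,"ty": -0.57,"jaw": -1},{"tx": -0.8,"ty": -0.57,"jaw": -1}], force=20)

```text
invalid input
```

>>> apply_moves(commands=[{"tx": -0.8,"ty": -0.57,"jaw": -1},{"tx": -0.18,"ty": -0.17,"jaw": -1},{"az": 0.96,"jaw": -1},{"az": 0.96,"jaw": -1},{"az": 0.96,"jaw": -1},{"az": 0.96,"jaw": -1},{"tz": 0.5,"jaw": -1},{"jaw": -1}])

```text
invalid input
```

```bash
cat >> h.py <<'E'
XH=np.array([np.cos(np.radians(85.6)),np.sin(np.radians(85.6)),0]);YH=np.array([-XH[1],XH[0],0]);N=-.5*XH+np.array([0,0,.8660]);U=np.cross(YH,N)
def delta(p=None,Rt=None):
    s=get_state();r=rot(s["eef_rot"])
    print("t",round(s["clock"],2),"tcp",s["tcp_pos"].round(4),"j",s["joints"].round(2),"F",s["contact_force"].round(1),"w",round(s["gripper_width"],4),"ff",round(s["finger_force"],1))
    print("R",r.as_matrix().round(3).tolist())
    if p is not None: print("shift units",(r.inv().apply(np.array(p)-s["tcp_pos"])/.04).round(3))
    if Rt is not None: print("turn units",(np.degrees((r.inv()*Rt).as_rotvec())/6).round(3))
    return s,r
E
python3 -c "
from h import *
delta([.4098,.2248,.024],R.from_matrix(np.array([[-.7071,.7071,0],[.7071,.7071,0],[0,0,-1]]).T.T))
c=camera('wrist');save(c,'w1.png');print(c['xyz'],[proj(c,p) for p in([.4098,.2248,.062],[.4098,.2248,.016])])
im=c['image'].astype(int);m=(im[...,2]>im[...,0]+50);ys,xs=np.nonzero(m);print(len(xs),xs.mean(),ys.mean(),xs.min(),xs.max(),ys.min(),ys.max())
"
```

```text
t 0.4 tcp [0.2158 0.5328 0.2053] j [ 1.04  0.21  1.54 -0.    1.39 -0.15] F [-0.6 -0.6  0.3] w 0.0941 ff 0.0
R [[-0.927, 0.375, -0.0], [0.375, 0.927, -0.0], [0.0, -0.0, -1.0]]
shift units [-7.386 -5.316  4.534]
turn units [-3.000e-03  1.000e-03  3.826e+00]
[0.13769595 0.56339282 0.38487825] [(np.float64(131.46753211972265), np.float64(479.44368429432893)), (np.float64(149.2632837085174), np.float64(446.21262096471025))]
710 94.58028169014085 305.9788732394366 81 240 244 479
```

View pics/w1.png

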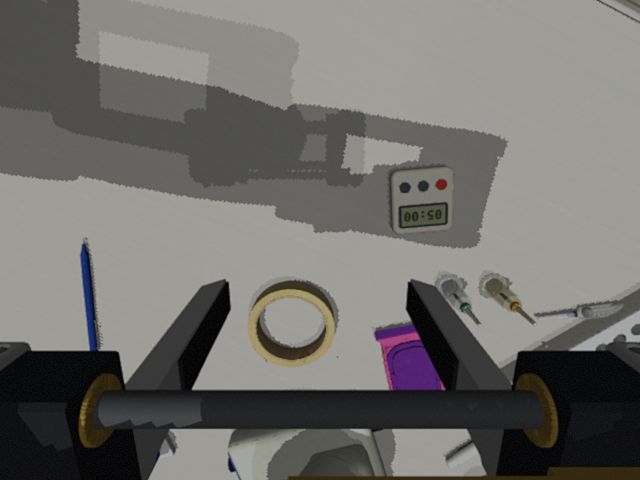

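The wrist view is from the start pose, showing the tape at (292,325), because the moves were refused. I'll retry with every key in each row.

>>> apply_moves(commands=[{"tx": -0.8,"ty": -0.57,"tz": 0,"ax": 0,"ay": 0,"az": 0,"jaw": -1},{"tx": -0.8,"ty": -0.57,"tz": 0,"ax": 0,"ay": 0,"az": 0,"jaw": -1},{"tx": -0.8,"ty": -0.57,"tz": 0,"ax": 0,"ay": 0,"az": 0,"jaw": -1},{"tx": -0.8,"ty": -0.57,"tz": 0,"ax": 0,"ay": 0,"az": 0,"jaw": -1},{"tx": -0.8,"ty": -0.57,"tz": 0,"ax": 0,"ay": 0,"az": 0,"jaw": -1},{"tx": -0.8,"ty": -0.57,"tz": 0,"ax": 0,"ay": 0,"az": 0,"jaw": -1},{"tx": -0.8,"ty": -0.57,"tz": 0,"ax": 0,"ay": 0,"az": 0,"jaw": -1},{"tx": -0.8,"ty": -0.57,"tz": 0,"ax": 0,"ay": 0,"az": 0,"jaw": -1}], force=20)

```text
clock: 1.12
tcp_pos: [0.3854, 0.2662, 0.2058]
eef_rot: [0.0, 0.191, 0.982, 0.0]
contact_force: [0.9, -0.0, 0.3]
gripper_width: 0.0939
finger_force: 0.0
```

>>> apply_moves(commands=[{"tx": -0.5,"ty": -0.38,"tz": 0,"ax": 0,"ay": 0,"az": 0,"jaw": -1},{"tx": -0.49,"ty": -0.37,"tz": 0.5,"ax": 0,"ay": 0,"az": 0,"jaw": -1},{"tx": 0,"ty": 0,"tz": 0.5,"ax": 0,"ay": 0,"az": 0.96,"jaw": -1},{"tx": 0,"ty": 0,"tz": 0.5,"ax": 0,"ay": 0,"az": 0.96,"jaw": -1},{"tx": 0,"ty": 0,"tz": 0.5,"ax": 0,"ay": 0,"az": 0.96,"jaw": -1},{"tx": 0,"ty": 0,"tz": 0.5,"ax": 0,"ay": 0,"az": 0.95,"jaw": -1},{"tx": 0,"ty": 0,"tz": 0,"ax": 0,"ay": 0,"az": 0,"jaw": -1},{"tx": 0,"ty": 0,"tz": 0,"ax": 0,"ay": 0,"az": 0,"jaw": -1}])

```text
clock: 1.78
tcp_pos: [0.4092, 0.2248, 0.1048]
eef_rot: [-0.001, 0.382, 0.924, -0.001]
contact_force: [0.2, 0.4, 0.0]
gripper_width: 0.094
finger_force: 0.0
```

```bash
python3 -c "
from h import *
delta([.4098,.2248,.024],R.from_matrix(np.array([[-.7071,.7071,0],[.7071,.7071,0],[0,0,-1]])))
c=camera('wrist');save(c,'w2.png');print(c['xyz'],[np.round(proj(c,p),1) for p in([.4098,.2248,.062],[.4098,.2248,.016])])
im=c['image'].astype(int);m=(im[...,2]>im[...,0]+50);ys,xs=np.nonzero(m);print(len(xs),xs.mean(),ys.mean(),xs.min(),xs.max(),ys.min(),ys.max())
"
```

```text
t 1.78 tcp [0.4092 0.2248 0.1048] j [ 0.32  0.09  1.9   0.    1.15 -0.47] F [0.2 0.4 0. ] w 0.094 ff 0.0
R [[-0.709, 0.706, -0.003], [0.706, 0.709, -0.001], [0.001, -0.002, -1.0]]
shift units [-0.013  0.016  2.019]
turn units [-0.023 -0.012  0.019]
[0.34977932 0.28305317 0.28445459] [array([320.3, 267.1]), array([320. , 245.9])]
2898 300.76190476190476 182.9689440993789 134 553 0 310
```

View pics/w2.png

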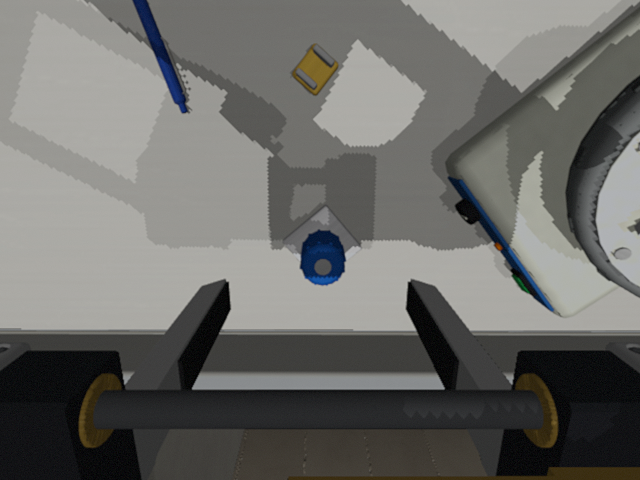

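The key's top dot is at (322,266) and I predicted (320,267), so it sits centred between the fingers. I'll go down and grip.

>>> apply_moves(commands=[{"tx": 0,"ty": 0.02,"tz": 0.6,"ax": 0,"ay": 0,"az": 0,"jaw": -1},{"tx": 0,"ty": 0,"tz": 0.6,"ax": 0,"ay": 0,"az": 0,"jaw": -1},{"tx": 0,"ty": 0,"tz": 0.5,"ax": 0,"ay": 0,"az": 0,"jaw": -1},{"tx": 0,"ty": 0,"tz": 0.32,"ax": 0,"ay": 0,"az": 0,"jaw": -1},{"tx": 0,"ty": 0,"tz": 0,"ax": 0,"ay": 0,"az": 0,"jaw": -0.5},{"tx": 0,"ty": 0,"tz": 0,"ax": 0,"ay": 0,"az": 0,"jaw": 0},{"tx": 0,"ty": 0,"tz": 0,"ax": 0,"ay": 0,"az": 0,"jaw": 0.3},{"tx": 0,"ty": 0,"tz": 0,"ax": 0,"ay": 0,"az": 0,"jaw": 1}], force=40)

```text
clock: 2.5
tcp_pos: [0.4125, 0.2264, 0.0265]
eef_rot: [0.001, 0.383, 0.924, 0.001]
contact_force: [0.5, 0.1, -0.2]
gripper_width: 0.0706
finger_force: 0.0
```

>>> apply_moves(commands=[{"tx": 0,"ty": 0,"tz": 0,"ax": 0,"ay": 0,"az": 0,"jaw": 1},{"tx": 0,"ty": 0,"tz": 0,"ax": 0,"ay": 0,"az": 0,"jaw": 1},{"tx": 0,"ty": 0,"tz": 0,"ax": 0,"ay": 0,"az": 0,"jaw": 1},{"tx": 0,"ty": 0,"tz": 0,"ax": 0,"ay": 0,"az": 0,"jaw": 1}])

```text
clock: 2.83
tcp_pos: [0.4109, 0.2257, 0.025]
eef_rot: [0.0, 0.383, 0.924, 0.0]
contact_force: [0.2, 0.5, 0.8]
gripper_width: 0.0436
finger_force: 0.0
```

>>> apply_moves(commands=[{"tx": 0,"ty": 0,"tz": 0,"ax": 0,"ay": 0,"az": 0,"jaw": 1},{"tx": 0,"ty": 0,"tz": 0,"ax": 0,"ay": 0,"az": 0,"jaw": 1},{"tx": 0,"ty": 0,"tz": 0,"ax": 0,"ay": 0,"az": 0,"jaw": 1},{"tx": 0,"ty": 0,"tz": 0,"ax": 0,"ay": 0,"az": 0,"jaw": 1}])

```text
clock: 3.17
tcp_pos: [0.4107, 0.2257, 0.0247]
eef_rot: [0.0, 0.383, 0.924, 0.0]
contact_force: [-0.5, 0.5, 0.4]
gripper_width: 0.0285
finger_force: 40.0
```

```bash
cat >> h.py <<'E'
SOCK=np.array([.5056,.3998,.1285])
def key_pose(R0,dz,drum,foot=SOCK,h=0.):
    """TCP pose that puts key (gripped with tool R0 at yaw of rotator, TCP dz above foot) at socket, drum angle deg"""
    Rt=R.from_rotvec(np.radians(drum)*N)*R.from_rotvec(np.radians(-30)*YH)*R0
    return foot+N*(dz+h),Rt
E
python3 -c "
from h import *
s,r=delta()
np.save('R0.npy',r.as_matrix())
p,Rt=key_pose(r,s['tcp_pos'][2]-.005,-5.5,h=.06)
print(p,Rt.as_matrix().round(3).tolist());delta(p,Rt)
print('turn inv frame after lift: shift in tilted frame', Rt.inv().apply(p-s['tcp_pos']-[0,0,.2])/.04)
"
```

```text
t 3.17 tcp [0.4107 0.2257 0.0247] j [ 0.32  0.22  1.95  0.    0.97 -0.47] F [-0.5  0.5  0.4] w 0.0285 ff 40.0
R [[-0.707, 0.707, 0.0], [0.707, 0.707, 0.0], [-0.0, 0.0, -1.0]]
[0.50254376 0.36008062 0.19749731] [[-0.643, 0.765, 0.038], [0.676, 0.543, 0.499], [0.36, 0.347, -0.866]]
t 3.17 tcp [0.4107 0.2257 0.0247] j [ 0.32  0.22  1.95  0.    0.97 -0.47] F [-0.5  0.5  0.4] w 0.0285 ff 40.0
R [[-0.707, 0.707, 0.0], [0.707, 0.707, 0.0], [-0.0, 0.0, -1.0]]
shift units [ 0.755  3.998 -4.32 ]
turn units [-3.635  3.435  0.896]
turn inv frame after lift: shift in tilted frame [0.54905149 3.34402121 2.35138545]
```

>>> apply_moves(commands=[{"tx": 0,"ty": 0,"tz": -0.6,"ax": 0,"ay": 0,"az": 0,"jaw": 1},{"tx": 0,"ty": 0,"tz": -0.9,"ax": 0,"ay": 0,"az": 0,"jaw": 1},{"tx": 0,"ty": 0,"tz": -0.9,"ax": 0,"ay": 0,"az": 0,"jaw": 1},{"tx": 0,"ty": 0,"tz": -0.9,"ax": 0,"ay": 0,"az": 0,"jaw": 1},{"tx": 0,"ty": 0,"tz": -0.9,"ax": 0,"ay": 0,"az": 0,"jaw": 1},{"tx": 0,"ty": 0,"tz": -0.8,"ax": 0,"ay": 0,"az": 0,"jaw": 1},{"tx": 0,"ty": 0,"tz": 0,"ax": -0.45,"ay": 0.43,"az": 0.11,"jaw": 1},{"tx": 0,"ty": 0,"tz": 0,"ax": -0.45,"ay": 0.43,"az": 0.11,"jaw": 1}])

```text
clock: 3.83
tcp_pos: [0.4125, 0.2271, 0.2279]
eef_rot: [-0.021, 0.392, 0.918, 0.064]
contact_force: [0.0, 0.2, -1.2]
gripper_width: 0.0288
finger_force: 40.0
```

>>> apply_moves(commands=[{"tx": 0,"ty": 0,"tz": 0,"ax": -0.45,"ay": 0.43,"az": 0.11,"jaw": 1},{"tx": 0,"ty": 0,"tz": 0,"ax": -0.45,"ay": 0.43,"az": 0.11,"jaw": 1},{"tx": 0,"ty": 0,"tz": 0,"ax": -0.45,"ay": 0.43,"az": 0.11,"jaw": 1},{"tx": 0,"ty": 0,"tz": 0,"ax": -0.45,"ay": 0.43,"az": 0.11,"jaw": 1},{"tx": 0,"ty": 0,"tz": 0,"ax": -0.45,"ay": 0.43,"az": 0.11,"jaw": 1},{"tx": 0,"ty": 0,"tz": 0,"ax": -0.45,"ay": 0.43,"az": 0.11,"jaw": 1},{"tx": 0,"ty": 0,"tz": 0,"ax": 0,"ay": 0,"az": 0,"jaw": 1},{"tx": 0,"ty": 0,"tz": 0,"ax": 0,"ay": 0,"az": 0,"jaw": 1}])

```text
clock: 4.5
tcp_pos: [0.4103, 0.2248, 0.2238]
eef_rot: [-0.093, 0.413, 0.874, 0.239]
contact_force: [0.2, -0.6, -0.3]
gripper_width: 0.029
finger_force: 40.0
```

```bash
python3 -c "
from h import *
R0=R.from_matrix(np.load('R0.npy'))
p,Rt=key_pose(R0,.0197,-5.5,h=.06);delta(p,Rt)
"
```

```text
t 4.5 tcp [0.4103 0.2248 0.2238] j [-0.08 -0.15  1.97  0.53  1.36 -0.89] F [ 0.2 -0.6 -0.3] w 0.029 ff 40.0
R [[-0.642, 0.766, 0.034], [0.677, 0.545, 0.495], [0.361, 0.341, -0.868]]
shift units [0.572 3.384 2.324]
turn units [-0.054  0.002 -0.017]
```

>>> apply_moves(commands=[{"tx": 0.11,"ty": 0.68,"tz": 0.2,"ax": -0.05,"ay": 0,"az": -0.02,"jaw": 1},{"tx": 0.11,"ty": 0.68,"tz": 0.3,"ax": 0,"ay": 0,"az": 0,"jaw": 1},{"tx": 0.12,"ty": 0.68,"tz": 0.5,"ax": 0,"ay": 0,"az": 0,"jaw": 1},{"tx": 0.12,"ty": 0.68,"tz": 0.6,"ax": 0,"ay": 0,"az": 0,"jaw": 1},{"tx": 0.11,"ty": 0.66,"tz": 0.7,"ax": 0,"ay": 0,"az": 0,"jaw": 1},{"tx": 0,"ty": 0,"tz": 0,"ax": 0,"ay": 0,"az": 0,"jaw": 1},{"tx": 0,"ty": 0,"tz": 0,"ax": 0,"ay": 0,"az": 0,"jaw": 1},{"tx": 0,"ty": 0,"tz": 0,"ax": 0,"ay": 0,"az": 0,"jaw": 1}])

```text
clock: 5.17
tcp_pos: [0.502, 0.3614, 0.2001]
eef_rot: [-0.092, 0.41, 0.875, 0.242]
contact_force: [0.8, -0.4, -1.1]
gripper_width: 0.0287
finger_force: 40.0
```

```bash
python3 -c "
from h import *
R0=R.from_matrix(np.load('R0.npy'))
p,Rt=key_pose(R0,.0197,-5.5,h=.06);delta(p,Rt)
out=[]
for n in ('scene','top','wrist'):
    c=camera(n);q=proj(c,SOCK+N*.0085);print(n,q);save(c,n+'3.png')
    u,v=[int(x) for x in q]
    w=66 if n!='wrist' else 130
    im=cv2.cvtColor(c['image'],4);x0=max(u-w,0);y0=max(v-w,0);cr=im[y0:y0+2*w,x0:x0+2*w];print(x0,y0,cr.shape);out.append(cv2.resize(cr,(264,264)))
cv2.imwrite('pics/c3.png',np.hstack(out))
"
```

```text
t 5.17 tcp [0.502  0.3614 0.2001] j [ 0.21  0.15  1.72  0.55  1.17 -0.68] F [ 0.8 -0.4 -1.1] w 0.0287 ff 40.0
R [[-0.647, 0.762, 0.037], [0.673, 0.547, 0.499], [0.36, 0.348, -0.866]]
shift units [-0.055 -0.031  0.039]
turn units [-0.005 -0.008  0.045]
scene (np.float64(354.3746546144405), np.float64(217.1850262497055))
288 151 (132, 132, 3)
top (np.float64(328.4152102108733), np.float64(197.76597456032923))
262 131 (132, 132, 3)
wrist (np.float64(316.6325207593125), np.float64(253.17453976262115))
186 123 (260, 260, 3)
```

View pics/c3.png

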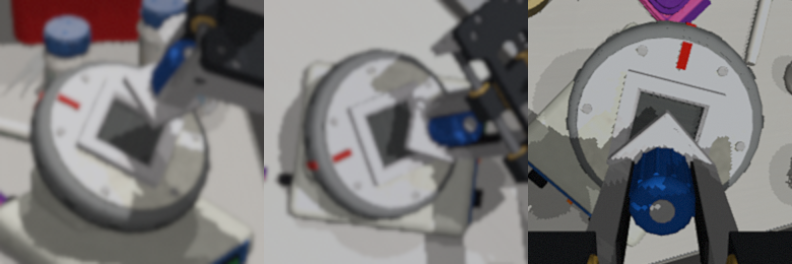

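The drum has turned by itself since the first look: the red mark is at about (683,55) in the wrist crop and at (342,155) in the top crop. I'll measure its angle and check that it has stopped.

```bash
cat >> h.py <<'E'
def drum(*names):
    o=[]
    for n in names or('scene','top','wrist'):
        c=camera(n) if isinstance(n,str) else n
        im=c["image"].astype(int);m=(im[...,0]>im[...,1]+50)&(im[...,0]>im[...,2]+50)
        ys,xs=np.nonzero(m);oo=np.array(c["xyz"])
        d=rot(c["orientation"]).apply(np.c_[(xs-c["cx"])/c["fx"],(ys-c["cy"])/c["fy"],np.ones(len(xs))])
        if len(xs)==0: o.append((n,None));continue
        t=((SOCK-oo)@N)/(d@N);q=oo+d*t[:,None]-SOCK
        u=q@U;v=q@YH;k=(np.hypot(u,v)>.040)&(np.hypot(u,v)<.064)
        if k.sum()<6: o.append((n,None));continue
        u,v=u[k].mean(),v[k].mean()
        o.append((n if isinstance(n,str) else '',round(float(np.degrees(np.arctan2(v,u))),1),round(float(np.hypot(u,v))*1e3,1),int(k.sum())))
    return o
E
python3 -c "
from h import *
print(U,YH,N)
print(drum())
for i in range(3): camera('top')
print(drum(),get_state()['clock'])
from h import *
b=dict(camera('top'));b['image']=cv2.cvtColor(cv2.imread('pics/t0.png'),4);a=dict(camera('scene'));a['image']=cv2.cvtColor(cv2.imread('pics/s0.png'),4);print(drum(a,b))
"
```

```text
[0.06643868 0.86344768 0.5       ] [-0.99705275  0.07671903  0.        ] [-0.03835951 -0.49852638  0.866     ]
[('scene', 25.9, 55.5, 35), ('top', 28.6, 53.3, 30), ('wrist', 27.4, 55.4, 238)]
[('scene', 25.9, 55.5, 35), ('top', 28.6, 53.0, 29), ('wrist', 27.3, 55.3, 241)] 5.7667
[('', -17.4, 56.4, 25), ('', -13.6, 54.0, 29)]
```

The drum stopped at about 27° after turning counterclockwise by itself, which already gives the first stop. I'll align the key at 27.3−90° to leave range for the last joint.

>>> apply_moves(commands=[{"tx": 0,"ty": 0,"tz": 0,"ax": 0,"ay": 0,"az": 0.95,"jaw": 1},{"tx": 0,"ty": 0,"tz": 0,"ax": 0,"ay": 0,"az": 0.95,"jaw": 1},{"tx": 0,"ty": 0,"tz": 0,"ax": 0,"ay": 0,"az": 0.95,"jaw": 1},{"tx": 0,"ty": 0,"tz": 0,"ax": 0,"ay": 0,"az": 0.95,"jaw": 1},{"tx": 0,"ty": 0,"tz": 0,"ax": 0,"ay": 0,"az": 0.95,"jaw": 1},{"tx": 0,"ty": 0,"tz": 0,"ax": 0,"ay": 0,"az": 0.95,"jaw": 1},{"tx": 0,"ty": 0,"tz": 0,"ax": 0,"ay": 0,"az": 0.95,"jaw": 1},{"tx": 0,"ty": 0,"tz": 0,"ax": 0,"ay": 0,"az": 0.95,"jaw": 1}])

```text
clock: 6.53
tcp_pos: [0.5027, 0.3607, 0.2001]
eef_rot: [-0.179, 0.719, 0.645, 0.188]
contact_force: [-0.7, 0.5, -0.6]
gripper_width: 0.0292
finger_force: 40.0
```

>>> apply_moves(commands=[{"tx": 0,"ty": 0,"tz": 0,"ax": 0,"ay": 0,"az": 0.95,"jaw": 1},{"tx": 0,"ty": 0,"tz": 0,"ax": 0,"ay": 0,"az": 0.95,"jaw": 1},{"tx": 0,"ty": 0,"tz": 0,"ax": 0,"ay": 0,"az": 0,"jaw": 1},{"tx": 0,"ty": 0,"tz": 0,"ax": 0,"ay": 0,"az": 0,"jaw": 1}])

```text
clock: 6.87
tcp_pos: [0.5027, 0.3606, 0.2001]
eef_rot: [-0.196, 0.777, 0.573, 0.17]
contact_force: [0.2, 0.9, -1.0]
gripper_width: 0.0289
finger_force: 40.0
```

```bash
sed -i 's/^SOCK=.*/SOCK=np.array([.5063,.4013,.1293])/' h.py; python3 -c "
from h import *
R0=R.from_matrix(np.load('R0.npy'))
d=drum();print(d)
p,Rt=key_pose(R0,.0197,27.3-90,h=.015);delta(p,Rt)
c=camera('wrist');im=c['image'];
m=(cv2.cvtColor(im,cv2.COLOR_RGB2GRAY)<110)
for n in('scene','top','wrist'):
    c=camera(n);save(c,n+'4.png')
out=[cv2.resize(cv2.imread('pics/wrist4.png')[60:420,140:500],(540,540))]
cv2.imwrite('pics/c4.png',out[0])
"
```

```text
[('scene', 27.2, 54.2, 35), ('top', 30.1, 51.7, 29), ('wrist', 30.1, 54.7, 244)]
t 7.02 tcp [0.5027 0.3607 0.2002] j [0.21 0.15 1.72 0.55 1.17 0.31] F [-0.1  0.  -1.4] w 0.0284 ff 40.0
R [[0.287, 0.957, 0.039], [0.824, -0.267, 0.5], [0.489, -0.111, -0.865]]
shift units [-1.000e-03  1.300e-02  1.177e+00]
turn units [ 0.    -0.013  0.076]
```

View pics/c4.png

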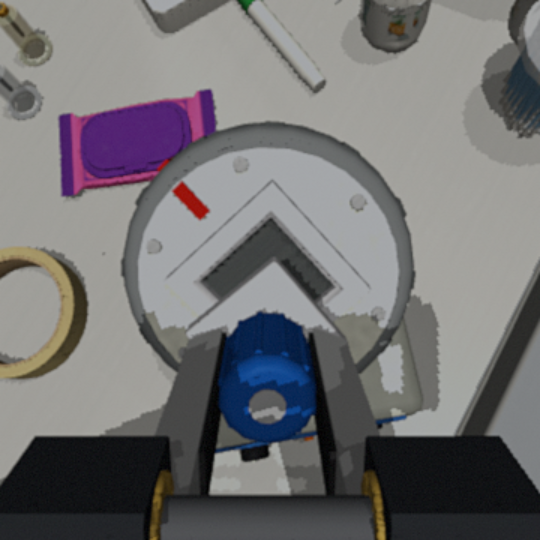

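The key foot and the socket are aligned: the key corner is at (275,260) and the socket corner at (272,213), with edges parallel. I'll go down along the spindle.

>>> apply_moves(commands=[{"tx": 0,"ty": 0,"tz": 0.5,"ax": 0,"ay": 0,"az": 0,"jaw": 1},{"tx": 0,"ty": 0,"tz": 0.4,"ax": 0,"ay": 0,"az": 0,"jaw": 1},{"tx": 0,"ty": 0.01,"tz": 0.27,"ax": 0,"ay": 0,"az": 0,"jaw": 1},{"tx": 0,"ty": 0,"tz": 0.06,"ax": 0,"ay": 0,"az": 0,"jaw": 1},{"tx": 0,"ty": 0,"tz": 0.05,"ax": 0,"ay": 0,"az": 0,"jaw": 1},{"tx": 0,"ty": 0,"tz": 0.04,"ax": 0,"ay": 0,"az": 0,"jaw": 1},{"tx": 0,"ty": 0,"tz": 0,"ax": 0,"ay": 0,"az": 0,"jaw": 1},{"tx": 0,"ty": 0,"tz": 0,"ax": 0,"ay": 0,"az": 0,"jaw": 1}])

```text
clock: 7.88
tcp_pos: [0.5057, 0.3869, 0.1553]
eef_rot: [-0.196, 0.778, 0.572, 0.17]
contact_force: [0.1, -1.1, 0.0]
gripper_width: 0.0285
finger_force: 40.0
```

```bash
python3 -c "
from h import *
R0=R.from_matrix(np.load('R0.npy'))
p,Rt=key_pose(R0,.0197,27.3-90);s,r=delta(p,Rt);print('F tool',r.inv().apply(s['contact_force']))
print(drum())
"
```

```text
t 7.88 tcp [0.5057 0.3869 0.1553] j [0.25 0.23 1.73 0.57 1.07 0.31] F [ 0.1 -1.1  0. ] w 0.0285 ff 40.0
R [[0.288, 0.957, 0.04], [0.823, -0.269, 0.5], [0.489, -0.111, -0.865]]
shift units [-0.016 -0.01   0.25 ]
turn units [ 0.012 -0.02   0.066]
F tool [-0.84741858  0.35902656 -0.54219194]
[('scene', 27.6, 54.2, 34), ('top', 30.4, 51.6, 30), ('wrist', 30.6, 54.8, 390)]
```

>>> apply_moves(commands=[{"tx": -0.01,"ty": -0.01,"tz": 0.04,"ax": 0,"ay": 0,"az": 0,"jaw": 1},{"tx": 0,"ty": 0,"tz": 0.04,"ax": 0,"ay": 0,"az": 0,"jaw": 1},{"tx": 0,"ty": 0,"tz": 0.04,"ax": 0,"ay": 0,"az": 0,"jaw": 1},{"tx": 0,"ty": 0,"tz": 0.04,"ax": 0,"ay": 0,"az": 0,"jaw": 1},{"tx": 0,"ty": 0,"tz": 0,"ax": 0,"ay": 0,"az": 0,"jaw": 1}])

```text
clock: 8.45
tcp_pos: [0.5054, 0.3904, 0.1501]
eef_rot: [-0.197, 0.778, 0.572, 0.171]
contact_force: [0.7, 0.5, 2.8]
gripper_width: 0.029
finger_force: 40.0
```

```bash
python3 -c "
from h import *
R0=R.from_matrix(np.load('R0.npy'))
p,Rt=key_pose(R0,.0197,27.3-90);s,r=delta(p,Rt);print('F tool',r.inv().apply(s['contact_force']))
"
```

```text
t 8.45 tcp [0.5054 0.3904 0.1501] j [0.26 0.24 1.73 0.57 1.06 0.3 ] F [0.7 0.5 2.8] w 0.029 ff 40.0
R [[0.288, 0.957, 0.04], [0.823, -0.269, 0.501], [0.49, -0.111, -0.864]]
shift units [-0.022  0.007  0.096]
turn units [ 0.01  -0.033  0.066]
F tool [ 1.9768247   0.17765484 -2.17461071]
```

>>> apply_moves(commands=[{"tx": 0.02,"ty": 0,"tz": 0.03,"ax": 0,"ay": 0,"az": 0,"jaw": 1},{"tx": 0,"ty": 0,"tz": 0.03,"ax": 0,"ay": 0,"az": 0,"jaw": 1},{"tx": 0,"ty": 0,"tz": 0.03,"ax": 0,"ay": 0,"az": 0,"jaw": 1},{"tx": 0,"ty": 0,"tz": 0,"ax": 0,"ay": 0,"az": 0,"jaw": 1}])

```text
clock: 8.78
tcp_pos: [0.5056, 0.3912, 0.1493]
eef_rot: [-0.196, 0.777, 0.573, 0.169]
contact_force: [-10.4, -15.0, 19.4]
gripper_width: 0.0288
finger_force: 40.0
```

```bash
python3 -c "
from h import *
R0=R.from_matrix(np.load('R0.npy'))
p,Rt=key_pose(R0,.0197,27.3-90);s,r=delta(p,Rt);print('F tool',r.inv().apply(s['contact_force']),drum('wrist','top'))
"
```

```text
t 8.78 tcp [0.5056 0.3912 0.1493] j [0.26 0.24 1.73 0.57 1.06 0.31] F [-10.4 -15.   19.4] w 0.0288 ff 40.0
R [[0.285, 0.958, 0.039], [0.825, -0.266, 0.499], [0.488, -0.11, -0.866]]
shift units [-0.031  0.006  0.067]
turn units [ 0.002 -0.006  0.091]
F tool [ -5.90830249  -8.08901834 -24.67513078] [('wrist', 30.4, 54.8, 404), ('top', 30.3, 51.8, 29)]
```

>>> apply_moves(commands=[{"tx": -0.02,"ty": -0.03,"tz": -0.05,"ax": 0,"ay": 0,"az": 0,"jaw": 1},{"tx": 0,"ty": 0,"tz": 0,"ax": 0,"ay": 0,"az": -0.1,"jaw": 1},{"tx": 0,"ty": 0,"tz": 0.04,"ax": 0,"ay": 0,"az": -0.1,"jaw": 1},{"tx": 0,"ty": 0,"tz": 0.04,"ax": 0,"ay": 0,"az": 0,"jaw": 1},{"tx": 0,"ty": 0,"tz": 0,"ax": 0,"ay": 0,"az": 0,"jaw": 1}])

```text
clock: 9.3
tcp_pos: [0.5054, 0.3912, 0.1492]
eef_rot: [-0.193, 0.771, 0.582, 0.172]
contact_force: [-10.4, -19.3, 26.2]
gripper_width: 0.0291
finger_force: 40.0
```

```bash
python3 -c "
from h import *
R0=R.from_matrix(np.load('R0.npy'))
p,Rt=key_pose(R0,.0197,27.3-90);s,r=delta(p,Rt);print('F tool',r.inv().apply(s['contact_force']),r.inv().apply(s['ft_torque']),drum('wrist','top'))
save(camera('wrist'),'w5.png');cv2.imwrite('pics/c5.png',cv2.resize(cv2.imread('pics/w5.png')[60:420,140:500],(540,540)))
"
```

```text
t 9.3 tcp [0.5054 0.3912 0.1492] j [0.26 0.24 1.73 0.57 1.06 0.28] F [-10.4 -19.3  26.2] w 0.0291 ff 40.0
R [[0.264, 0.964, 0.041], [0.83, -0.249, 0.499], [0.491, -0.098, -0.866]]
shift units [-0.027  0.01   0.064]
turn units [ 0.021 -0.012  0.303]
F tool [ -5.94847648  -7.79962475 -32.75413441] [ 1.20205847 -1.45069321 -0.05810972] [('wrist', 31.4, 54.8, 404), ('top', 31.4, 51.8, 30)]
```

```bash
python3 -c "
from h import *
C={n:camera(n) for n in('scene','top','wrist')}
P={}
for n,c in C.items():
    im=c['image'].astype(int);m=(im[...,0]>im[...,1]+50)&(im[...,0]>im[...,2]+50)
    cnt,l,s,ce=cv2.connectedComponentsWithStats(m.astype(np.uint8))
    th=np.radians(30);e=proj(c,SOCK+.053*(np.cos(th)*U+np.sin(th)*YH))
    i=1+np.argmin(np.hypot(*(ce[1:]-e).T));P[n]=ce[i];print(n,ce[i],e,s[i])
for x,y in(('scene','top'),('scene','wrist'),('top','wrist')):
    q=tri(C[x],P[x],C[y],P[y])-SOCK;print(x,y,(q@U*1e3).round(1),(q@YH*1e3).round(1),(q@N*1e3).round(1))
"
```

```text
scene [321.40625 201.84375] (np.float64(321.9603837390083), np.float64(202.95435363456448)) [317 199  10   7  32]
top [300.86666667 209.1       ] (np.float64(300.0071868068335), np.float64(208.68481083990602)) [297 206   9   7  30]
wrist [252.31807229 212.46024096] (np.float64(256.7238013302988), np.float64(213.68521244811998)) [237 197  32  32 415]
scene top 46.5 28.0 3.6
scene wrist 47.3 28.1 2.7
top wrist 47.9 27.6 6.6
```

View pics/c5.png

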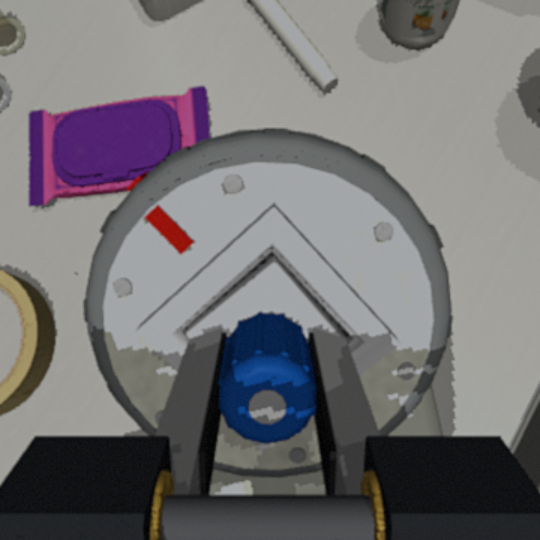

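The wrist view shows the foot inside the socket, with an even dark gap at corner (272,250) and parallel edges. The triangulated lid height also puts the socket floor about 3 mm above my model, so the key is seated. I'll ease the push and turn the drum 90° counterclockwise.

>>> apply_moves(commands=[{"tx": 0,"ty": 0,"tz": -0.05,"ax": 0,"ay": 0,"az": 0,"jaw": 1},{"tx": 0,"ty": 0,"tz": 0,"ax": 0,"ay": 0,"az": -0.5,"jaw": 1},{"tx": 0,"ty": 0,"tz": 0,"ax": 0,"ay": 0,"az": -0.8,"jaw": 1},{"tx": 0,"ty": 0,"tz": 0,"ax": 0,"ay": 0,"az": -0.8,"jaw": 1},{"tx": 0,"ty": 0,"tz": 0,"ax": 0,"ay": 0,"az": -0.8,"jaw": 1},{"tx": 0,"ty": 0,"tz": 0,"ax": 0,"ay": 0,"az": -0.8,"jaw": 1},{"tx": 0,"ty": 0,"tz": 0,"ax": 0,"ay": 0,"az": -0.3,"jaw": 1},{"tx": 0,"ty": 0,"tz": 0,"ax": 0,"ay": 0,"az": 0,"jaw": 1}], force=45)

```text
clock: 10.27
tcp_pos: [0.5058, 0.391, 0.1492]
eef_rot: [-0.153, 0.634, 0.729, 0.21]
contact_force: [-3.2, -10.9, 14.7]
gripper_width: 0.029
finger_force: 45.0
```

```bash
sed -i 's/^SOCK=.*/SOCK=np.array([.5062,.4010,.1321])/' h.py; python3 -c "
from h import *
R0=R.from_matrix(np.load('R0.npy'))
p,Rt=key_pose(R0,.0197,30-90);s,r=delta(p,Rt);print('F tool',r.inv().apply(s['contact_force']),r.inv().apply(s['ft_torque']),drum())
"
```

```text
t 10.27 tcp [0.5058 0.391  0.1492] j [ 0.26  0.24  1.73  0.57  1.06 -0.14] F [ -3.2 -10.9  14.7] w 0.029 ff 45.0
R [[-0.15, 0.988, 0.043], [0.859, 0.109, 0.5], [0.489, 0.112, -0.865]]
shift units [ 0.004 -0.009  0.002]
turn units [ 0.041 -0.016  3.846]
F tool [ -1.720264    -2.66450642 -18.27609602] [ 0.50404488 -0.50253477  0.06169981] [('scene', 55.3, 54.1, 38), ('top', 56.0, 52.6, 30), ('wrist', 54.8, 54.0, 421)]
```

>>> apply_moves(commands=[{"tx": 0,"ty": 0,"tz": -0.02,"ax": 0,"ay": 0,"az": -0.6,"jaw": 1},{"tx": 0,"ty": 0,"tz": 0,"ax": 0,"ay": 0,"az": -0.9,"jaw": 1},{"tx": 0,"ty": 0,"tz": 0,"ax": 0,"ay": 0,"az": -0.9,"jaw": 1},{"tx": 0,"ty": 0,"tz": 0,"ax": 0,"ay": 0,"az": -0.9,"jaw": 1},{"tx": 0,"ty": 0,"tz": 0,"ax": 0,"ay": 0,"az": -0.9,"jaw": 1},{"tx": 0,"ty": 0,"tz": 0,"ax": 0,"ay": 0,"az": -0.9,"jaw": 1},{"tx": 0,"ty": 0,"tz": 0,"ax": 0,"ay": 0,"az": -0.9,"jaw": 1},{"tx": 0,"ty": 0,"tz": 0,"ax": 0,"ay": 0,"az": -0.9,"jaw": 1}])

```text
clock: 11.08
tcp_pos: [0.5068, 0.3911, 0.1493]
eef_rot: [-0.068, 0.334, 0.906, 0.251]
contact_force: [0.5, -3.9, 8.8]
gripper_width: 0.0288
finger_force: 45.0
```

>>> apply_moves(commands=[{"tx": 0,"ty": 0,"tz": 0,"ax": 0,"ay": 0,"az": -0.9,"jaw": 1},{"tx": 0,"ty": 0,"tz": 0,"ax": 0,"ay": 0,"az": -0.9,"jaw": 1},{"tx": 0,"ty": 0,"tz": 0,"ax": 0,"ay": 0,"az": -0.9,"jaw": 1},{"tx": 0,"ty": 0,"tz": 0,"ax": 0,"ay": 0,"az": -0.4,"jaw": 1},{"tx": 0,"ty": 0,"tz": 0,"ax": 0,"ay": 0,"az": 0,"jaw": 1},{"tx": 0,"ty": 0,"tz": 0,"ax": 0,"ay": 0,"az": 0,"jaw": 1}])

```text
clock: 11.58
tcp_pos: [0.5066, 0.3916, 0.1496]
eef_rot: [-0.027, 0.186, 0.947, 0.259]
contact_force: [-0.1, -3.2, 8.8]
gripper_width: 0.0286
finger_force: 45.0
```

```bash
python3 -c "
from h import *
R0=R.from_matrix(np.load('R0.npy'))
p,Rt=key_pose(R0,.0197,30-90);s,r=delta(p,Rt);print('F tool',r.inv().apply(s['contact_force']),r.inv().apply(s['ft_torque']),drum())
"
```

```text
t 11.58 tcp [0.5066 0.3916 0.1496] j [ 0.26  0.24  1.73  0.57  1.06 -1.18] F [-0.1 -3.2  8.8] w 0.0286 ff 45.0
R [[-0.93, 0.366, 0.045], [0.338, 0.797, 0.501], [0.148, 0.481, -0.864]]
shift units [ 0.022 -0.024  0.004]
turn units [7.2000e-02 1.0000e-03 1.3827e+01]
F tool [ 0.34868295  1.62977892 -9.18983316] [ 0.06446479 -0.19724827  0.01488398] [('scene', 110.5, 54.4, 36), ('top', 111.6, 54.9, 25), ('wrist', 109.5, 53.6, 427)]
```

>>> apply_moves(commands=[{"tx": 0,"ty": 0,"tz": 0,"ax": 0,"ay": 0,"az": 0,"jaw": -0.4},{"tx": 0,"ty": 0,"tz": 0,"ax": 0,"ay": 0,"az": 0,"jaw": -0.4},{"tx": 0,"ty": 0,"tz": 0,"ax": 0,"ay": 0,"az": 0,"jaw": -0.4},{"tx": 0,"ty": 0,"tz": 0,"ax": 0,"ay": 0,"az": 0,"jaw": -0.4},{"tx": 0,"ty": 0,"tz": 0,"ax": 0,"ay": 0,"az": 0,"jaw": -0.4},{"tx": 0,"ty": 0,"tz": 0,"ax": 0,"ay": 0,"az": 0,"jaw": -0.4},{"tx": 0,"ty": 0,"tz": 0,"ax": 0,"ay": 0,"az": 0,"jaw": -0.4},{"tx": 0,"ty": 0,"tz": 0,"ax": 0,"ay": 0,"az": 0,"jaw": -0.4}])

```text
clock: 12.4
tcp_pos: [0.5037, 0.3912, 0.147]
eef_rot: [-0.03, 0.186, 0.948, 0.258]
contact_force: [0.8, -0.5, 0.4]
gripper_width: 0.0656
finger_force: 0.0
```

>>> apply_moves(commands=[{"tx": 0,"ty": 0,"tz": 0,"ax": 0,"ay": 0,"az": 0,"jaw": -0.4},{"tx": 0,"ty": 0,"tz": 0,"ax": 0,"ay": 0,"az": 0,"jaw": -0.4},{"tx": 0,"ty": 0,"tz": 0,"ax": 0,"ay": 0,"az": 0,"jaw": -0.4},{"tx": 0,"ty": 0,"tz": 0,"ax": 0,"ay": 0,"az": 0,"jaw": -0.4},{"tx": 0,"ty": 0,"tz": 0,"ax": 0,"ay": 0,"az": 0,"jaw": -0.4},{"tx": 0,"ty": 0,"tz": 0,"ax": 0,"ay": 0,"az": 0,"jaw": -0.4},{"tx": 0,"ty": 0,"tz": 0,"ax": 0,"ay": 0,"az": 0,"jaw": -0.4},{"tx": 0,"ty": 0,"tz": 0,"ax": 0,"ay": 0,"az": 0,"jaw": -0.4}])

```text
clock: 13.07
tcp_pos: [0.5038, 0.3912, 0.1472]
eef_rot: [-0.03, 0.186, 0.948, 0.258]
contact_force: [0.9, 1.3, -0.1]
gripper_width: 0.0654
finger_force: 0.0
```

```bash
python3 -c "
from h import *
s,r=delta();print(drum(),get_state()['clock'])
for i in range(10):
    for k in range(5): camera('top')
    print(drum('scene','wrist'),get_state()['clock'])
"
```

```text
t 13.07 tcp [0.5038 0.3912 0.1472] j [ 0.26  0.24  1.73  0.57  1.06 -1.18] F [ 0.9  1.3 -0.1] w 0.0654 ff 0.0
R [[-0.929, 0.367, 0.039], [0.336, 0.798, 0.5], [0.152, 0.477, -0.865]]
[('scene', 69.1, 53.8, 38), ('top', 69.9, 52.9, 28), ('wrist', 67.7, 53.9, 449)] 13.2167
[('scene', 68.0, 53.8, 39), ('wrist', 66.9, 53.8, 444)] 13.5667
[('scene', 67.7, 53.6, 38), ('wrist', 66.7, 53.9, 450)] 13.9167
[('scene', 67.7, 53.6, 38), ('wrist', 66.6, 53.8, 445)] 14.2667
[('scene', 67.7, 53.6, 38), ('wrist', 66.5, 53.8, 446)] 14.6167
[('scene', 67.7, 53.6, 38), ('wrist', 66.5, 53.9, 448)] 14.9667
[('scene', 67.7, 53.6, 38), ('wrist', 66.5, 53.9, 448)] 15.3167
[('scene', 67.7, 53.6, 38), ('wrist', 66.5, 53.9, 448)] 15.6667
[('scene', 67.7, 53.6, 38), ('wrist', 66.5, 53.9, 447)] 16.0167
[('scene', 67.7, 53.6, 38), ('wrist', 66.5, 53.9, 448)] 16.3667
[('scene', 67.7, 53.6, 38), ('wrist', 66.5, 53.9, 448)] 16.7167
```

The second stop is at about 67°. I'll regrip, turn clockwise past the first stop, and measure it with the key seated.

>>> apply_moves(commands=[{"tx": -0.03,"ty": 0.01,"tz": -0.04,"ax": 0,"ay": 0,"az": 0,"jaw": -0.4},{"tx": 0,"ty": 0,"tz": 0,"ax": 0,"ay": 0,"az": 0,"jaw": 0},{"tx": 0,"ty": 0,"tz": 0,"ax": 0,"ay": 0,"az": 0,"jaw": 0.2},{"tx": 0,"ty": 0,"tz": 0,"ax": 0,"ay": 0,"az": 0,"jaw": 0.5},{"tx": 0,"ty": 0,"tz": 0,"ax": 0,"ay": 0,"az": 0,"jaw": 1},{"tx": 0,"ty": 0,"tz": 0,"ax": 0,"ay": 0,"az": 0,"jaw": 1},{"tx": 0,"ty": 0,"tz": 0,"ax": 0,"ay": 0,"az": 0,"jaw": 1},{"tx": 0,"ty": 0,"tz": 0,"ax": 0,"ay": 0,"az": 0,"jaw": 1}], force=45)

```text
clock: 17.38
tcp_pos: [0.5056, 0.3908, 0.1492]
eef_rot: [-0.029, 0.186, 0.948, 0.258]
contact_force: [1.2, 1.5, 1.6]
gripper_width: 0.0288
finger_force: 45.0
```

>>> apply_moves(commands=[{"tx": 0,"ty": 0,"tz": 0,"ax": 0,"ay": 0,"az": 0.4,"jaw": 1},{"tx": 0,"ty": 0,"tz": 0,"ax": 0,"ay": 0,"az": 0.7,"jaw": 1},{"tx": 0,"ty": 0,"tz": 0,"ax": 0,"ay": 0,"az": 0.8,"jaw": 1},{"tx": 0,"ty": 0,"tz": 0,"ax": 0,"ay": 0,"az": 0.8,"jaw": 1},{"tx": 0,"ty": 0,"tz": 0,"ax": 0,"ay": 0,"az": 0.8,"jaw": 1},{"tx": 0,"ty": 0,"tz": 0,"ax": 0,"ay": 0,"az": 0.8,"jaw": 1},{"tx": 0,"ty": 0,"tz": 0,"ax": 0,"ay": 0,"az": 0.8,"jaw": 1},{"tx": 0,"ty": 0,"tz": 0,"ax": 0,"ay": 0,"az": 0.8,"jaw": 1}])

```text
clock: 18.05
tcp_pos: [0.5049, 0.3911, 0.1493]
eef_rot: [-0.108, 0.466, 0.845, 0.237]
contact_force: [-1.3, 1.9, 1.6]
gripper_width: 0.029
finger_force: 45.0
```

```bash
python3 -c "
from h import *
s,r=delta(SOCK+N*.0197);print('F tool',r.inv().apply(s['contact_force']),drum())
"
```

```text
t 18.05 tcp [0.5049 0.3911 0.1493] j [ 0.26  0.24  1.73  0.57  1.06 -0.56] F [-1.3  1.9  1.6] w 0.029 ff 45.0
R [[-0.542, 0.84, 0.039], [0.738, 0.453, 0.501], [0.403, 0.3, -0.865]]
shift units [-0.008  0.012  0.004]
F tool [ 2.75915409  0.26098711 -0.50327569] [('scene', 31.9, 53.0, 32), ('top', 31.5, 51.7, 29), ('wrist', 31.2, 54.0, 433)]
```

>>> apply_moves(commands=[{"tx": 0,"ty": 0,"tz": 0,"ax": 0,"ay": 0,"az": 0.9,"jaw": 1},{"tx": 0,"ty": 0,"tz": 0,"ax": 0,"ay": 0,"az": 0.9,"jaw": 1},{"tx": 0,"ty": 0,"tz": 0,"ax": 0,"ay": 0,"az": 0.9,"jaw": 1},{"tx": 0,"ty": 0,"tz": 0,"ax": 0,"ay": 0,"az": 0.9,"jaw": 1},{"tx": 0,"ty": 0,"tz": 0,"ax": 0,"ay": 0,"az": 0.9,"jaw": 1},{"tx": 0,"ty": 0,"tz": 0,"ax": 0,"ay": 0,"az": 0.9,"jaw": 1},{"tx": 0,"ty": 0,"tz": 0,"ax": 0,"ay": 0,"az": 0.9,"jaw": 1},{"tx": 0,"ty": 0,"tz": 0,"ax": 0,"ay": 0,"az": 0.4,"jaw": 1}])

```text
clock: 18.87
tcp_pos: [0.5053, 0.392, 0.1499]
eef_rot: [-0.183, 0.728, 0.634, 0.187]
contact_force: [0.1, 5.4, 1.5]
gripper_width: 0.0291
finger_force: 45.0
```

```bash
python3 -c "
from h import *
s,r=delta(SOCK+N*.0197);print('F tool',r.inv().apply(s['contact_force']),drum())
"
```

```text
t 18.87 tcp [0.5053 0.392  0.1499] j [0.26 0.24 1.73 0.58 1.06 0.14] F [0.1 5.4 1.5] w 0.0291 ff 45.0
R [[0.126, 0.991, 0.04], [0.855, -0.129, 0.503], [0.503, -0.029, -0.864]]
shift units [-0.026  0.007  0.006]
F tool [ 5.37088819 -0.63928347  1.44589601] [('scene', -7.2, 53.5, 38), ('top', -7.8, 52.7, 29), ('wrist', -6.6, 54.0, 435)]
```

>>> apply_moves(commands=[{"tx": 0,"ty": 0,"tz": 0,"ax": 0,"ay": 0,"az": 0,"jaw": 1},{"tx": 0,"ty": 0,"tz": 0,"ax": 0,"ay": 0,"az": 0,"jaw": -0.4},{"tx": 0,"ty": 0,"tz": 0,"ax": 0,"ay": 0,"az": 0,"jaw": -0.4},{"tx": 0,"ty": 0,"tz": 0,"ax": 0,"ay": 0,"az": 0,"jaw": -0.4},{"tx": 0,"ty": 0,"tz": 0,"ax": 0,"ay": 0,"az": 0,"jaw": -0.4},{"tx": 0,"ty": 0,"tz": 0,"ax": 0,"ay": 0,"az": 0,"jaw": -0.4},{"tx": 0,"ty": 0,"tz": 0,"ax": 0,"ay": 0,"az": 0,"jaw": -0.4},{"tx": 0,"ty": 0,"tz": 0,"ax": 0,"ay": 0,"az": 0,"jaw": -0.4}])

```text
clock: 19.68
tcp_pos: [0.505, 0.3901, 0.1484]
eef_rot: [-0.182, 0.728, 0.635, 0.185]
contact_force: [-0.0, -0.5, 0.4]
gripper_width: 0.0657
finger_force: 0.0
```

>>> apply_moves(commands=[{"tx": 0,"ty": 0,"tz": 0,"ax": 0,"ay": 0,"az": 0,"jaw": -0.4},{"tx": 0,"ty": 0,"tz": 0,"ax": 0,"ay": 0,"az": 0,"jaw": -0.4},{"tx": 0,"ty": 0,"tz": 0,"ax": 0,"ay": 0,"az": 0,"jaw": -0.4},{"tx": 0,"ty": 0,"tz": 0,"ax": 0,"ay": 0,"az": 0,"jaw": -0.4},{"tx": 0,"ty": 0,"tz": 0,"ax": 0,"ay": 0,"az": 0,"jaw": -0.4},{"tx": 0,"ty": 0,"tz": 0,"ax": 0,"ay": 0,"az": 0,"jaw": -0.4},{"tx": 0,"ty": 0,"tz": 0,"ax": 0,"ay": 0,"az": 0,"jaw": -0.4},{"tx": 0,"ty": 0,"tz": 0,"ax": 0,"ay": 0,"az": 0,"jaw": -0.4}])

```text
clock: 20.35
tcp_pos: [0.5051, 0.3903, 0.1486]
eef_rot: [-0.182, 0.728, 0.635, 0.185]
contact_force: [0.6, -0.3, -0.2]
gripper_width: 0.066
finger_force: 0.0
```

>>> apply_moves(commands=[{"tx": 0,"ty": 0,"tz": 0,"ax": 0,"ay": 0,"az": 0,"jaw": -0.4},{"tx": 0,"ty": 0,"tz": 0,"ax": 0,"ay": 0,"az": 0,"jaw": -0.4},{"tx": 0,"ty": 0,"tz": 0,"ax": 0,"ay": 0,"az": 0,"jaw": -0.4},{"tx": 0,"ty": 0,"tz": 0,"ax": 0,"ay": 0,"az": 0,"jaw": -0.4},{"tx": 0,"ty": 0,"tz": 0,"ax": 0,"ay": 0,"az": 0,"jaw": -0.4},{"tx": 0,"ty": 0,"tz": 0,"ax": 0,"ay": 0,"az": 0,"jaw": -0.4},{"tx": 0,"ty": 0,"tz": 0,"ax": 0,"ay": 0,"az": 0,"jaw": -0.4},{"tx": 0,"ty": 0,"tz": 0,"ax": 0,"ay": 0,"az": 0,"jaw": -0.4}])

```text
clock: 21.02
tcp_pos: [0.505, 0.3903, 0.1486]
eef_rot: [-0.182, 0.728, 0.635, 0.185]
contact_force: [0.9, -0.8, 0.7]
gripper_width: 0.0657
finger_force: 0.0
```

```bash
python3 -c "
from h import *
s,r=delta(SOCK+N*.0197);print(drum())
for i in range(5):
    for k in range(6): camera('top')
    print(drum('scene','wrist'),get_state()['clock'])
print(drum())
"
```

```text
t 21.02 tcp [0.505  0.3903 0.1486] j [0.26 0.24 1.73 0.57 1.06 0.14] F [ 0.9 -0.8  0.7] w 0.0657 ff 0.0
R [[0.125, 0.991, 0.039], [0.857, -0.127, 0.5], [0.5, -0.029, -0.865]]
shift units [ 0.027  0.007 -0.001]
[('scene', 29.9, 53.3, 35), ('top', 30.0, 52.1, 30), ('wrist', 29.8, 54.1, 429)]
[('scene', 29.9, 53.3, 35), ('wrist', 29.9, 54.0, 427)] 21.5667
[('scene', 29.9, 53.3, 35), ('wrist', 29.9, 54.1, 428)] 21.9667
[('scene', 29.9, 53.3, 35), ('wrist', 29.9, 54.1, 427)] 22.3667
[('scene', 29.9, 53.3, 35), ('wrist', 29.9, 54.1, 427)] 22.7667
[('scene', 29.9, 53.3, 35), ('wrist', 29.9, 54.1, 426)] 23.1667
[('scene', 29.9, 53.3, 35), ('top', 30.1, 52.3, 29), ('wrist', 29.9, 54.1, 427)]
```

The stops are at 29.9° and about 67.3°, so heavy side down is at about 48.6°. I'll regrip and turn there.

>>> apply_moves(commands=[{"tx": 0.02,"ty": 0,"tz": 0,"ax": 0,"ay": 0,"az": 0,"jaw": 0},{"tx": 0,"ty": 0,"tz": 0,"ax": 0,"ay": 0,"az": 0,"jaw": 0.2},{"tx": 0,"ty": 0,"tz": 0,"ax": 0,"ay": 0,"az": 0,"jaw": 0.5},{"tx": 0,"ty": 0,"tz": 0,"ax": 0,"ay": 0,"az": 0,"jaw": 1},{"tx": 0,"ty": 0,"tz": 0,"ax": 0,"ay": 0,"az": 0,"jaw": 1},{"tx": 0,"ty": 0,"tz": 0,"ax": 0,"ay": 0,"az": 0,"jaw": 1},{"tx": 0,"ty": 0,"tz": 0,"ax": 0,"ay": 0,"az": 0,"jaw": 1},{"tx": 0,"ty": 0,"tz": 0,"ax": 0,"ay": 0,"az": 0,"jaw": 1}])

```text
clock: 23.98
tcp_pos: [0.5052, 0.3909, 0.149]
eef_rot: [-0.181, 0.728, 0.635, 0.185]
contact_force: [0.7, -0.4, -0.6]
gripper_width: 0.0287
finger_force: 45.0
```

>>> apply_moves(commands=[{"tx": 0,"ty": 0,"tz": 0,"ax": 0,"ay": 0,"az": -0.4,"jaw": 1},{"tx": 0,"ty": 0,"tz": 0,"ax": 0,"ay": 0,"az": -0.6,"jaw": 1},{"tx": 0,"ty": 0,"tz": 0,"ax": 0,"ay": 0,"az": -0.6,"jaw": 1},{"tx": 0,"ty": 0,"tz": 0,"ax": 0,"ay": 0,"az": -0.6,"jaw": 1},{"tx": 0,"ty": 0,"tz": 0,"ax": 0,"ay": 0,"az": -0.6,"jaw": 1},{"tx": 0,"ty": 0,"tz": 0,"ax": 0,"ay": 0,"az": -0.2,"jaw": 1},{"tx": 0,"ty": 0,"tz": 0,"ax": 0,"ay": 0,"az": 0,"jaw": 1},{"tx": 0,"ty": 0,"tz": 0,"ax": 0,"ay": 0,"az": 0,"jaw": 1}])

```text
clock: 24.65
tcp_pos: [0.5056, 0.391, 0.1491]
eef_rot: [-0.15, 0.62, 0.741, 0.212]
contact_force: [2.0, 0.6, -1.0]
gripper_width: 0.0288
finger_force: 45.0
```

```bash
python3 -c "
from h import *
s,r=delta(SOCK+N*.0197);print('F tool',r.inv().apply(s['contact_force']),drum())
"
```

```text
t 24.65 tcp [0.5056 0.391  0.1491] j [ 0.26  0.24  1.73  0.57  1.06 -0.17] F [ 2.   0.6 -1. ] w 0.0288 ff 45.0
R [[-0.187, 0.982, 0.04], [0.854, 0.142, 0.5], [0.485, 0.127, -0.865]]
shift units [ 0.004 -0.003  0.002]
F tool [-0.36218841  1.91269518  1.19922124] [('scene', 47.5, 53.3, 35), ('top', 47.8, 52.1, 29), ('wrist', 47.1, 54.1, 428)]
```

>>> apply_moves(commands=[{"tx": 0,"ty": 0,"tz": 0.01,"ax": 0,"ay": 0,"az": -0.1,"jaw": 1},{"tx": 0,"ty": 0,"tz": 0.01,"ax": 0,"ay": 0,"az": -0.1,"jaw": 1},{"tx": 0,"ty": 0,"tz": 0,"ax": 0,"ay": 0,"az": 0,"jaw": 1},{"tx": 0,"ty": 0,"tz": 0,"ax": 0,"ay": 0,"az": 0,"jaw": 1}])

```text
clock: 25.13
tcp_pos: [0.5056, 0.3912, 0.1491]
eef_rot: [-0.148, 0.611, 0.748, 0.213]
contact_force: [-0.5, -4.0, 6.3]
gripper_width: 0.0287
finger_force: 45.0
```

```bash
python3 -c "
from h import *
s,r=delta(SOCK+N*.0197);print('F tool',r.inv().apply(s['contact_force']),drum())
for i in range(10): camera('top')
print(drum());save(camera('wrist'),'w9.png')
"
```

```text
t 25.13 tcp [0.5056 0.3912 0.1491] j [ 0.26  0.24  1.73  0.57  1.06 -0.2 ] F [-0.5 -4.   6.3] w 0.0287 ff 45.0
R [[-0.209, 0.977, 0.04], [0.851, 0.162, 0.5], [0.482, 0.138, -0.865]]
shift units [ 0.002 -0.003 -0.002]
F tool [-0.26356474 -0.28574026 -7.47925204] [('scene', 48.6, 53.2, 35), ('top', 49.1, 52.1, 27), ('wrist', 48.3, 54.1, 431)]
[('scene', 48.6, 53.2, 35), ('top', 49.1, 52.1, 27), ('wrist', 48.3, 54.1, 431)]
```

View pics/w9.png

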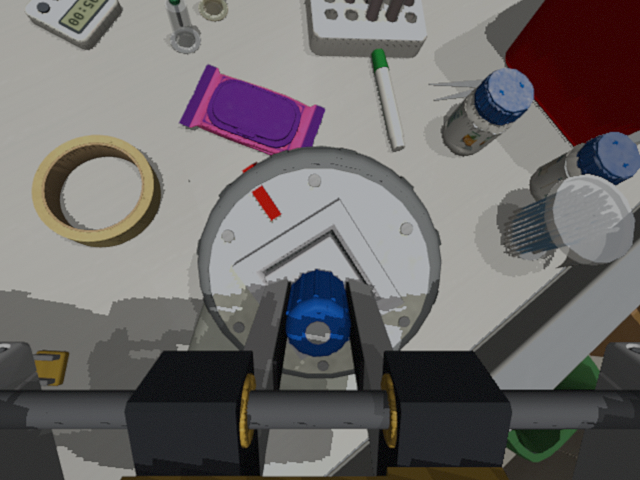

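The key is seated and gripped at (318,320), with the red mark at (266,203). The drum is steady at about 48.6°, and the tape, gauze packet and clip are untouched. Handing in.

```bash
python3 -c "
from bench import sign_off;print(sign_off())"
```

```text
the job is handed in; nothing more can be done
None
```

I seated the key, found the drum's two stops at 29.9° and about 67.3°, and handed in with the drum held still by the gripped key at their middle, 48.6°, so the heavy side is lowest to within about a degree by the cameras.

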